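# Stand the fallen phone stands back up

### The arm

A 6-joint arm with a two-finger parallel gripper is mounted at the origin on the work surface. World frame = base frame: x ahead of the robot, y to its left, z up, the work surface at z = 0. Lengths are in m, angles in rad, forces in N, time in s.
With the tool pointing down it reaches from about 0.35 to 0.775 m from the base axis. Payload 5.5 kg.
Tool frame: the origin (TCP) lies on the centre line of the jaws, within the pads' length; the fingertips stand env.tcp_to_tips ahead of it and the grasp point (between the pads) lies 8 mm behind it (env.tcp_to_tips is the distance from the TCP to the fingertips, in m); y points along the fingers, z is the direction in which the jaws open and shut, and the axes are right-handed (so a half turn about y gives the same grasp; the last joint's range is limited). The gripper opens to 85 mm and grips with 20 to 120 N. Pads are 22 mm wide; open, the fingers measure 114 mm over their backs; the gripper's body (76 mm by 85 mm) begins 54 mm behind the grasp point. The pads swing forward as they close: fully open they stand 13 mm farther back than shut.
Start: joints at [1.044, 0.313, 0.046, 1.304, 0, 1.431], TCP at [0.217, 0.533, 0.242] pointing down, gripper open.
Joint ranges: [-2.76, 2.76], [-0.86, 1.69], [-1.03, 1.26], [-2.2, 2.34], [-1.47, 1.5], [-3.14, 3.14]. Speed limits (rad/s): [2.57, 2.57, 3.14, 3.14, 3.14, 3.14].

### API

Orientations are given as a rotation vector (axis times angle).
In Python, from workcell import state, snapshot, env gives the robot as it stands.
- The arm moves only by the shell command python3 -m inch 'ROWS' [OPENING] [FORCE]. ROWS is JSON, one flat list of numbers, 4 for each row, row after row: the shift along the tool's x, y, z in mm, then the turn about the tool's y in rad. A call has 1 to 20 rows; each row is the pose to reach, as a shift and turn from the pose commanded when the call began, along the tool's axes at that moment; what a row does not reach only later rows make up. A row lasts 1/8 s, in which the tool goes at most 62.5 mm and 10.7 degrees, less where a joint would pass 70% of its speed; a pose out of reach is approached as far as the arm can. A call with a gripper value outside its range is refused whole. OPENING is the finger opening in mm, from 0 to 85.4, set as the call begins (- or left out, the last holds). The fingers move at their own pace and stop on an object; FORCE is the grip in N (left out, the last holds). Time passes only in rows, so rows that repeat a pose let the fingers close. It gives the time, the measured TCP pose, the force and the opening at its end, in the units of the state.
- state(): the state, without advancing time (a new reading comes with each control period).
- snapshot(name): name is "scene" or "top" or "wrist"; returns a dict with "frame" (420x560x3 uint8, red, green, blue), "fov_y" (degrees; the focal length in pixels is half the picture's height over the tangent of half this angle, whatever the lens; pixels are square), "cx", "cy" (the principal point, pixels), "R" (3x3) and "t" (3): a world point X has camera coordinates R X + t; the wrist camera has in their place "T_tool_cam" (4x4, takes a point from camera to tool coordinates, whose origin is the TCP and whose axes are the tool frame's). Camera axes: x right, y down, z forward; pixel columns grow to the right and rows downward; lengths in m; the calibration is good to about 2 mm. The wrist camera is an equidistant fisheye: a pixel r from the principal point sees the ray r / f radians off the axis. A picture is of the moment at which its call begins: read the wrist's pose just before it. There is no depth.
- env.close_job(): hands the job in, once; it reports no verdict.
The state is a dict: "time": time; "joints": joint angles; "joint_vel": joint speeds; "effort": joint torques, N m; "ee_pos": TCP position; "eef_rot": TCP orientation; "ft_force": force on the tool from outside, world axes, zero at the start; "wrist_torque": the same for the moment, N m; "gripper_width": finger opening in m.
Only numpy, scipy, OpenCV 4.12 (cv2) and the standard library are available. Lean on these libraries where they do the work, as an engineer would, in place of code of your own. Each camera call takes 0.05 s, during which the arm holds its last target.

### The job

Two of the three aluminium phone stands on the repair bench have been knocked onto their backs: push each of them over with the fingertips so that it stands on its foot again, roughly where it now lies. Only push: do not pick the stands up, and keep the heel of each (the bend between foot and back) down on the mat. Leave the middle stand, which is already up, and everything else on the bench where they are.

Things in the scene. Friction and masses are not known exactly. Their poses are not given: they have to be found in the camera images.
- large_stand: Larger of two fallen phone stands: bent aluminium sheet, 90 mm wide, 4 mm thick, 240 g (varies). Foot 90 mm long with 13 mm front lip; back 120 mm long, 102 degrees to the foot. Origin: middle of the heel (bend), outside. Upright: z up, foot towards -x. Starts lying on its back on the grippy 3 mm mat: z points along the back plate, 12 degrees above level; foot upright. Pushed over, it turns 78 degrees about the heel.
- large_stand_lip (a point): Middle of the large stand's lip edge: at the top of the upraised foot, 91 mm above the mat and 6 mm in front of the heel at first; it points over the back plate. Push here from the plate's side towards the front; it balances after about 50 degrees, then drops onto its foot by itself.
- small_stand: Smaller of two fallen phone stands: bent aluminium sheet, 66 mm wide, 4 mm thick, 130 g (varies). Foot 70 mm long with 13 mm front lip; back 90 mm long, 102 degrees to the foot. Origin: middle of the heel (bend), outside. Upright: z up, foot towards -x. Starts lying on its back on the grippy 3 mm mat: z points along the back plate, 12 degrees above level; foot upright. Pushed over, it turns 78 degrees about the heel.
- small_stand_lip (a point): Middle of the small stand's lip edge: at the top of the upraised foot, 71 mm above the mat and 2 mm in front of the heel at first; it points over the back plate. Push here from the plate's side towards the front; it balances after about 50 degrees, then drops onto its foot by itself.
- upright_stand: Phone stand like the small fallen one, but already standing on its foot near the middle of the mat: foot 70 mm long towards its -x, 66 mm wide, 88 mm tall, z up; origin: middle of the heel on the mat. All three stands have one dark strip across the back near its top and two along the upper face of the foot. To be left alone.
- flux_jar: Closed glass jar, 38 mm across, 45 mm tall, on the mat in front of the upright stand; origin under its centre. Bystander.
- solder_spool: Solder spool standing on its flange, 56 mm across, 46 mm tall, at the left; origin under its centre. Bystander.
- screwdriver: Screwdriver 160 mm long lying at the right; origin on the bench near its middle, x axis along it. Bystander.
- phone: Phone lying flat at the left, 146 x 71 x 8 mm, origin under its centre. Bystander.
- cleaner_bottle: White bottle with cap, 44 mm across, 110 mm tall, far right; origin under its centre. Bystander.
- screw_dish: Small steel bowl for screws, 68 mm across, 22 mm high, on the mat, in front of the jar; origin under its centre. Bystander.
Not all that is in view belongs to the job. Leave any green or orange look-alike of the small_stand alone. What is shaped like the large_stand but pink is not meant.

How it is judged:
By the outcome, as a careful person would: the job done as asked, in the order asked, and still so for the second after the job is handed in, with the robot touching nothing.
It also fails if it takes over 53 s, if anything falls off the work surface, if the arm or the gripper's body presses on something with over 40 N, if the wrist force passes 120 N, or if a joint passes its speed limit or range.

## Working session

There is one attempt and no reset: what is moved stays moved. The work goes in short steps, Python scripts to look and compute and a shell command to move; the robot and the scene stay as the last step left them, time stands still between calls to the robot, and variables do not carry over. Pictures are saved under pics/ and viewed, and the job is handed in when it is done.

```bash
ls; mkdir -p pics; python3 - <<'E'
from workcell import state,snapshot,env
import cv2
s=state();print({k:s[k] for k in('time','ee_pos','eef_rot','joints','gripper_width')},env.tcp_to_tips)
for n in('scene','top'):
    d=snapshot(n);cv2.imwrite(f'pics/{n}0.png',d['frame'][:,:,::-1]);print(n,d['fov_y'],d['cx'],d['cy'],d['R'],d['t'])
E
```

```text
pics
{'time': 0.0, 'ee_pos': array([0.21667391, 0.53208593, 0.24140379]), 'eef_rot': array([-1.551143  ,  0.30398249, -0.30307296]), 'joints': array([ 1.04439223e+00,  3.14003821e-01,  4.49713737e-02,  1.30358425e+00,
       -2.02192427e-05,  1.43120055e+00]), 'gripper_width': 0.08532990109151965} 0.011
scene 43.064515587887605 278.3008430604381 199.86445128638573 [[ 0.76679973  0.64177642  0.01188271]
 [ 0.46110372 -0.53786325 -0.70575242]
 [-0.44654399  0.54664993 -0.70835889]] [-0.41233764 -0.11206713  1.9705973 ]
top 57.461776482220436 274.04945037623867 207.60389166936466 [[ 0.06833757 -0.99766161  0.00113341]
 [-0.97549692 -0.06705739 -0.20954491]
 [ 0.20913091  0.01321416 -0.97779837]] [0.06644083 0.47213902 1.48647408]
```

View pics/scene0.png

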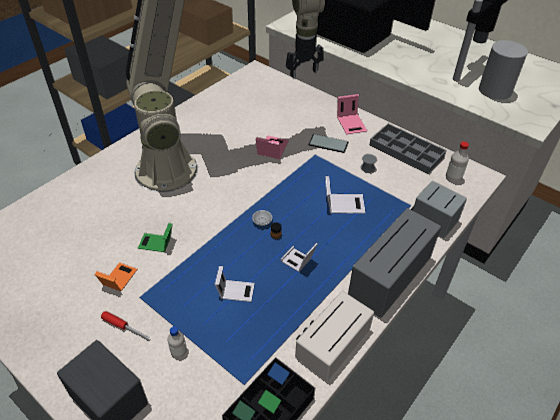

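View pics/top0.png

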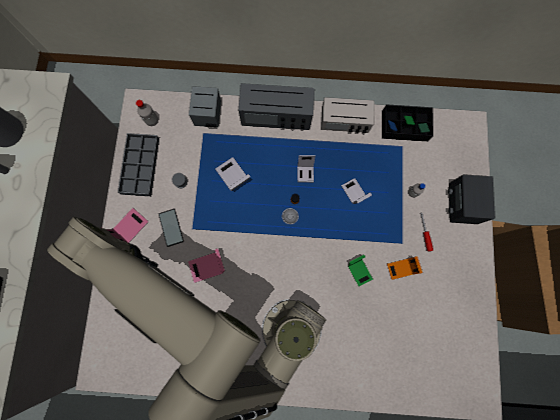

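In the scene picture the metallic stands are at (345,200), (299,257) and (235,287). In the top picture they are at (232,173), (306,167) and (355,190). The pink, green and orange stands are look-alikes. Next I'll take close crops.

```bash
cat > h.py <<'E'
import numpy as np,cv2
from workcell import state,snapshot,env
from scipy.spatial.transform import Rotation as Ro
def ray(d,u,v):
    f=210/np.tan(np.radians(d['fov_y']/2))
    r=np.array([(u-d['cx'])/f,(v-d['cy'])/f,1]);R=np.array(d['R']);return -R.T@np.array(d['t']),R.T@r
def onz(d,u,v,z):
    c,r=ray(d,u,v);return c+r*(z-c[2])/r[2]
def proj(d,X):
    f=210/np.tan(np.radians(d['fov_y']/2))
    p=np.array(d['R'])@X+np.array(d['t']);return f*p[0]/p[2]+d['cx'],f*p[1]/p[2]+d['cy']
def two(a,ua,b,ub):
    c1,r1=ray(a,*ua);c2,r2=ray(b,*ub)
    A=np.stack([r1,-r2],1);s=np.linalg.lstsq(A,c2-c1,rcond=None)[0]
    p,q=c1+s[0]*r1,c2+s[1]*r2;return (p+q)/2,np.linalg.norm(p-q)
def crop(im,x,y,w,h,k,name):
    c=cv2.resize(im[y:y+h,x:x+w,::-1],None,fx=k,fy=k,interpolation=cv2.INTER_CUBIC)
    for i in range(0,w,10):cv2.putText(c,str(x+i),(i*k,8),0,.3,(0,255,255),1);cv2.line(c,(i*k,10),(i*k,14),(0,255,255),1)
    for i in range(0,h,10):cv2.putText(c,str(y+i),(0,i*k+3),0,.3,(0,255,255),1);cv2.line(c,(20,i*k),(24,i*k),(0,255,255),1)
    return c
E
python3 - <<'E'
from h import *
s=snapshot('scene')['frame'];t=snapshot('top')['frame']
a=np.hstack([crop(s,312,170,60,50,6,''),crop(s,205,258,60,50,6,'')])
b=np.hstack([crop(t,205,150,60,50,6,''),crop(t,330,165,60,50,6,'')])
cv2.imwrite('pics/c1.png',np.vstack([a,b])[:600])
E
```

```text
(no output)
```

View pics/c1.png

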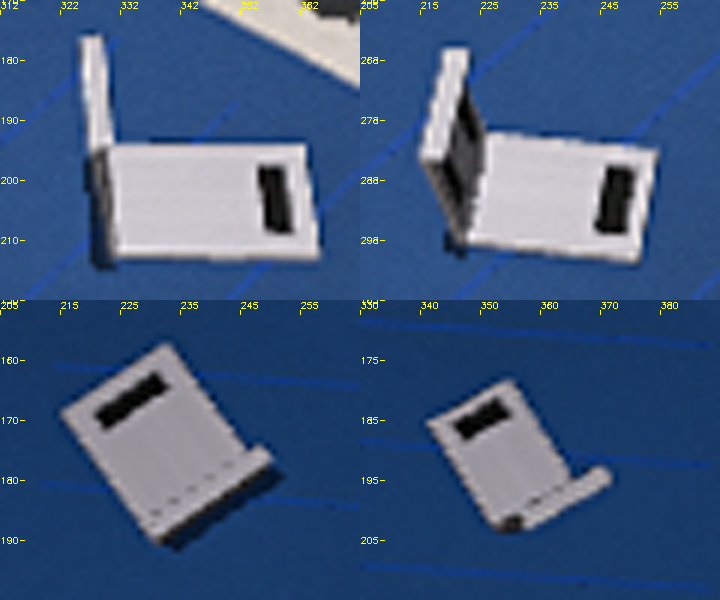

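```bash
python3 - <<'E'
from h import *
s=snapshot('scene');t=snapshot('top')
np.set_printoptions(precision=4,suppress=True)
for n,a,b in [('L free far',(362.5,194),(215.5,169)),('L free near',(365,213),(232.5,157.5)),('L lip in far',(329,176),(229.5,186)),('L lip in near',(331,194),(247,175)),
 ('L lip out far',(325.3,176),(231,190)),('L lip out near',(327,195),(250.5,177)),
 ('S free far',(254.5,283),(341.5,185.5)),('S free near',(251.5,302),(354.5,178.5)),('S lip out far',(219,266),(353,203.5)),('S lip out near',(215,284.5),(371,194.5)),('S lip in far',(223,266),(353,200)),('S lip in near',(219,284.5),(369,192.5))]:
    p,e=two(s,a,t,b);print(n,p,round(e,4))
E
```

```text
L free far [0.6256 0.3575 0.0065] 0.0017
L free near [0.6822 0.2905 0.0018] 0.0004
L lip in far [0.5313 0.2783 0.0924] 0.0028
L lip in near [0.5841 0.215  0.0865] 0.0006
L lip out far [0.518  0.2728 0.0876] 0.0007
L lip out near [0.577  0.2008 0.0876] 0.0021
S free far [ 0.5902 -0.1755  0.0047] 0.0009
S free near [ 0.6262 -0.2298 -0.0004] 0.0016
S lip out far [ 0.4992 -0.2204  0.0572] 0.0129
S lip out near [ 0.5412 -0.2852  0.0691] 0.0034
S lip in far [ 0.5123 -0.2177  0.0652] 0.0107
S lip in near [ 0.5492 -0.2773  0.068 ] 0.0032
```

```bash
cat >> h.py <<'E'
# fr = front dir (unit), lip = measured lip-edge middle
L=dict(lip=np.array([.5577,.2447,.091]),fr=np.array([-.769,-.639,0]),heel=np.array([.5623,.2485,.003]))
S=dict(lip=np.array([.530,-.252,.071]),fr=np.array([-.834,-.553,0]),heel=np.array([.532,-.251,.003]))
def plan(o,back,ztip):
    s=state();R=Ro.from_rotvec(s['eef_rot']).as_matrix();p=s['ee_pos']
    tgt=o['lip']-o['fr']*back;tgt[2]=ztip+env.tcp_to_tips
    print('t',s['time'],'pos',p.round(4),'axes x,y,z',R.T.round(3).tolist(),'j6',s['joints'][5])
    print('shift mm',(R.T@(tgt-p)*1000).round(1),'f',s['ft_force'].round(2))
    for sg in(1,-1):
        x=R.T@(sg*o['fr']);print('turn about y so x=%d*fr'%sg,np.arctan2(-x[2],x[0]).round(3), 'in tool',x.round(3))
E
python3 - <<'E'
from h import *
np.set_printoptions(precision=4,suppress=True)
plan(L,.045,.16)
s=snapshot('scene');t=snapshot('top')
print('S top plane free',onz(t,341.5,185.5,.007),onz(t,354.5,178.5,.007),'scene',onz(s,254.5,283,.007),onz(s,251.5,302,.007))
print('L top plane free',onz(t,215.5,169,.007),onz(t,232.5,157.5,.007),'scene',onz(s,362.5,194,.007),onz(s,365,213,.007))
print('S lip out near corner: top',onz(t,371.5,194.5,.068),'scene',onz(s,215,284.5,.068),'far scene',onz(s,219,266,.068))
print('jar',onz(t,295,199,.045),'dish',onz(t,290,216,.02))
E
```

```text
t 0.3 pos [0.2169 0.5324 0.242 ] axes x,y,z [[0.926, -0.377, -0.0], [-0.0, -0.0, -1.0], [0.377, 0.926, -0.001]] j6 1.4311927551949701
shift mm [445.4  71.  -98.2] f [ 0.87 -0.07  0.13]
turn about y so x=1*fr 2.061 in tool [-0.471  0.001 -0.882]
turn about y so x=-1*fr -1.08 in tool [ 0.471 -0.001  0.882]
S top plane free [ 0.5892 -0.1755  0.007 ] [ 0.6234 -0.229   0.007 ] scene [ 0.5917 -0.1764  0.007 ] [ 0.6302 -0.2328  0.007 ]
L top plane free [0.6248 0.3568 0.007 ] [0.6805 0.29   0.007 ] scene [0.6263 0.3579 0.007 ] [0.6843 0.2858 0.007 ]
S lip out near corner: top [ 0.5427 -0.2862  0.068 ] scene [ 0.5395 -0.286   0.068 ] far scene [ 0.5015 -0.2309  0.068 ]
jar [0.5089 0.0166 0.045 ] dish [0.4425 0.0318 0.02  ]
```

```bash
python3 -m inch '[45,0,-10,-0.11, 90,0,-20,-0.22, 134,0,-30,-0.33, 178,0,-40,-0.44, 223,0,-50,-0.55, 267,0,-60,-0.66, 312,10,-70,-0.77, 356,20,-80,-0.88, 400,40,-90,-0.98, 445,71,-98,-1.08, 445,71,-98,-1.08, 445,71,-98,-1.08]' 0 40; python3 - <<'E'
from h import *
plan(L,.045,.08)
d=snapshot('wrist');cv2.imwrite('pics/w1.png',d['frame'][:,:,::-1])
s=snapshot('scene')['frame'];cv2.imwrite('pics/s1.png',crop(s,290,120,110,110,5,''))
E
```

```text
time: 1.9
ee_pos: [0.5917, 0.2739, 0.1713]
eef_rot: [-1.502, -0.541, 0.542]
ft_force: [0.5, -0.6, 1.0]
gripper_width: 0.0
t 1.9 pos [0.5917 0.2739 0.1713] axes x,y,z [[0.77, 0.638, -0.001], [-0.001, 0.0, -1.0], [-0.638, 0.77, 0.001]] j6 -0.38175130672353985
shift mm [ 0.2 80.3 -0.8] f [ 0.49 -0.58  1.  ]
turn about y so x=1*fr 3.14 in tool [-1.     0.001 -0.001]
turn about y so x=-1*fr -0.001 in tool [ 1.    -0.001  0.001]
```

View pics/w1.png

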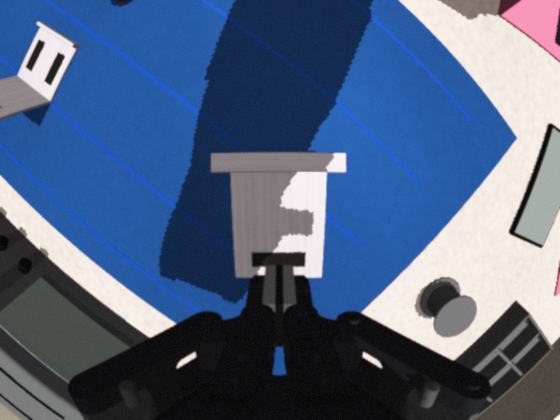

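View pics/s1.png

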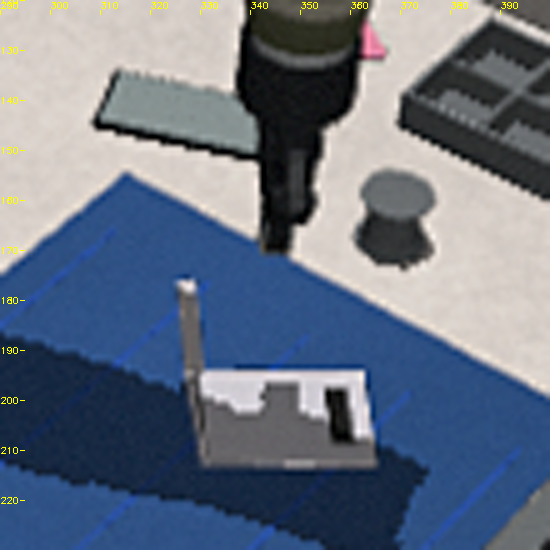

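The wrist view shows the gripper squared to the stand. The lip runs level at row 162, columns 211–346, and the closed fingers are centred over the plate at (280,265). I'll descend behind the lip next.

```bash
python3 -m inch '[0,30,0,0, 0,60,0,0, 0,80,0,0, 0,80,0,0, 0,80,0,0]'; python3 - <<'E'
from h import *
plan(L,.012,.08)
d=snapshot('wrist');cv2.imwrite('pics/w2.png',d['frame'][:,:,::-1])
# TCP path vs stand angle: contact 11 mm behind lip edge
for th in range(0,60,10):
    a=np.arctan2(.006,.088)+np.radians(th);print(th,'fwd %.1f drop %.1f'%(88.2*np.sin(a)-6,88-88.2*np.cos(a)))
    a=np.arctan2(.002,.068)+np.radians(th);print('   small',th,'fwd %.1f drop %.1f'%(68*np.sin(a)-2,68-68*np.cos(a)))
E
```

```text
time: 2.62
ee_pos: [0.5925, 0.2749, 0.0931]
eef_rot: [-1.502, -0.545, 0.541]
ft_force: [-0.9, 0.1, 0.5]
gripper_width: 0.0
t 2.625 pos [0.5925 0.2749 0.0931] axes x,y,z [[0.769, 0.64, 0.002], [0.002, 0.001, -1.0], [-0.64, 0.769, -0.001]] j6 -0.38265296699427986
shift mm [-34.    2.1  -1. ] f [-0.91  0.09  0.48]
turn about y so x=1*fr -3.141 in tool [-1.    -0.002  0.001]
turn about y so x=-1*fr 0.001 in tool [ 1.     0.002 -0.001]
0 fwd -0.0 drop 0.0
   small 0 fwd -0.0 drop 0.0
10 fwd 15.2 drop 2.4
   small 10 fwd 11.8 drop 1.4
20 fwd 29.7 drop 7.4
   small 20 fwd 23.1 drop 4.8
30 fwd 43.2 drop 14.8
   small 30 fwd 33.7 drop 10.1
40 fwd 55.2 drop 24.4
   small 40 fwd 43.2 drop 17.2
50 fwd 65.3 drop 36.0
   small 50 fwd 51.4 drop 25.8
```

View pics/w2.png

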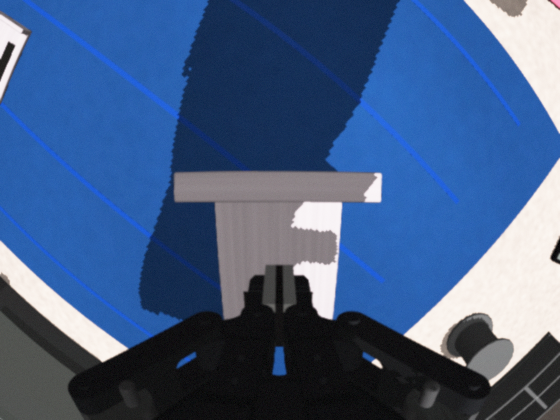

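The fingers at (280,285) sit behind the lip, whose edge is at row 201. I'll start a slow push along the arc.

```bash
python3 -m inch '[-10,2,0,0, -20,2,0,0, -27,2,0,0, -31,2,0,0, -35,2,0,0, -39,3,0,0, -43,3,0,0, -47,4,0,0, -51,5,0,0, -55,6,0,0, -59,7,0,0, -63,8,0,0, -67,10,0,0, -67,10,0,0]'; python3 - <<'E'
from h import *
plan(L,.012,.08)
d=snapshot('wrist');cv2.imwrite('pics/w3.png',d['frame'][:,:,::-1])
s=snapshot('scene')['frame'];cv2.imwrite('pics/s3.png',crop(s,290,120,110,110,5,''))
E
```

```text
time: 4.42
ee_pos: [0.5401, 0.2308, 0.0811]
eef_rot: [-1.502, -0.542, 0.543]
ft_force: [-0.1, 0.5, -0.3]
gripper_width: -0.0001
t 4.425 pos [0.5401 0.2308 0.0811] axes x,y,z [[0.769, 0.639, -0.001], [-0.001, -0.0, -1.0], [-0.639, 0.769, 0.0]] j6 -0.42573131900775374
shift mm [34.4 -9.9 -0.6] f [-0.12  0.54 -0.29]
turn about y so x=1*fr 3.141 in tool [-1.     0.001 -0.   ]
turn about y so x=-1*fr -0.0 in tool [ 1.    -0.001  0.   ]
```

View pics/w3.png

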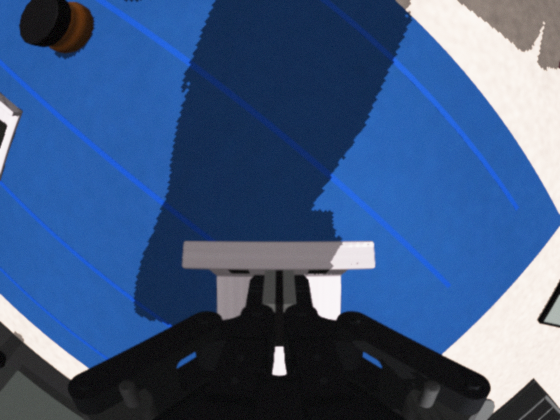

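View pics/s3.png

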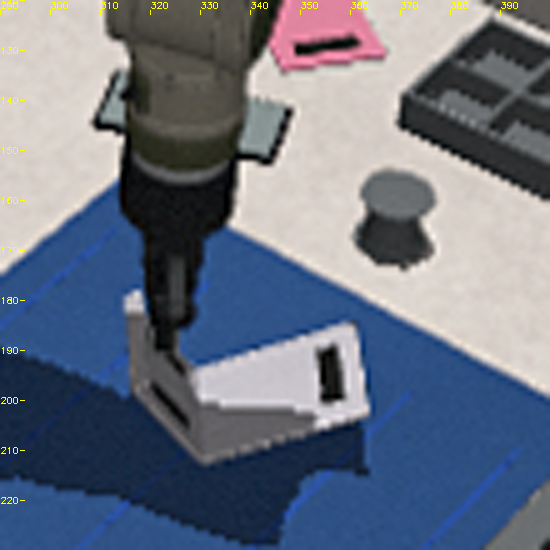

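It is tilting cleanly at about 20°. The heel stays at (330,212), where it began, and the lip is against the fingers. I'll go on to the balance point.

```bash
python3 -m inch '[-4,2,0,0, -8,4,0,0, -12,7,0,0, -16,10,0,0, -20,13,0,0, -23,16,0,0, -26,19,0,0, -29,22,0,0, -31,25,0,0, -31,25,0,0]'; python3 - <<'E'
from h import *
plan(L,.012,.08)
d=snapshot('wrist');cv2.imwrite('pics/w4.png',d['frame'][:,:,::-1])
s=snapshot('scene')['frame'];cv2.imwrite('pics/s4.png',crop(s,290,120,110,110,5,''))
E
```

```text
time: 5.78
ee_pos: [0.5163, 0.2111, 0.056]
eef_rot: [-1.502, -0.542, 0.543]
ft_force: [0.2, -0.2, -0.2]
gripper_width: -0.0002
t 5.775 pos [0.5163 0.2111 0.056 ] axes x,y,z [[0.769, 0.639, -0.001], [-0.001, -0.0, -1.0], [-0.639, 0.769, 0.0]] j6 -0.44881422048250263
shift mm [ 65.3 -35.1  -0.6] f [ 0.24 -0.17 -0.19]
turn about y so x=1*fr 3.141 in tool [-1.     0.001 -0.   ]
turn about y so x=-1*fr -0.0 in tool [ 1.    -0.001  0.   ]
```

View pics/w4.png

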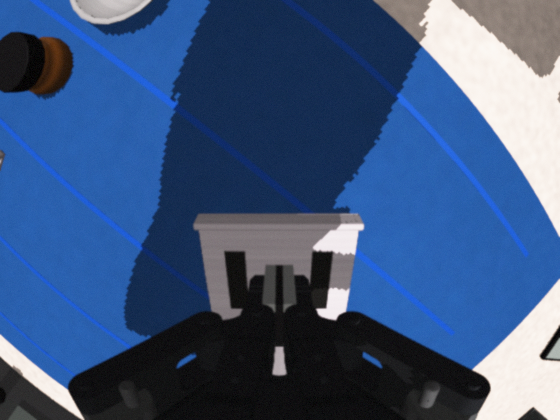

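View pics/s4.png

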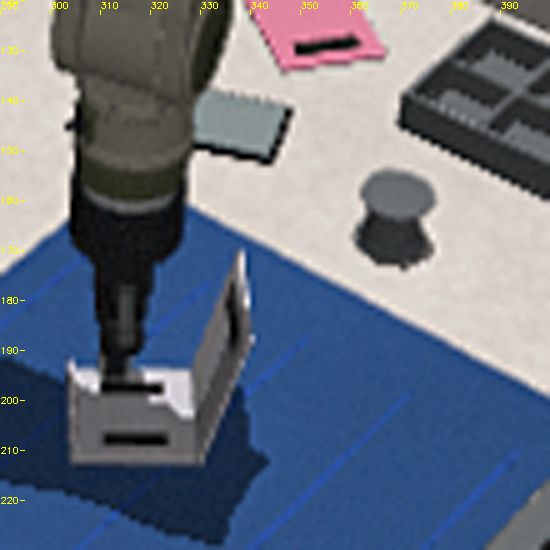

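The large stand has dropped onto its foot: the foot is flat at (305–330, 190–212) and the back is up at (335,190). I'll lift straight up.

```bash
python3 -m inch '[0,-20,0,0, 0,-60,0,0, 0,-110,0,0, 0,-160,0,0, 0,-160,0,0]'; python3 - <<'E'
from h import *
plan(S,.045,.15)
s=snapshot('scene');s=s['frame'];cv2.imwrite('pics/s5.png',crop(s,200,160,180,150,4,''))
E
```

```text
time: 6.5
ee_pos: [0.5195, 0.2121, 0.2213]
eef_rot: [-1.503, -0.55, 0.535]
ft_force: [0.5, 0.5, -0.4]
gripper_width: -0.0
t 6.5 pos [0.5195 0.2121 0.2213] axes x,y,z [[0.769, 0.639, 0.008], [0.009, 0.002, -1.0], [-0.639, 0.769, -0.004]] j6 -0.4488653510637953
shift mm [-244.2   59.7 -368.3] f [ 0.52  0.51 -0.43]
turn about y so x=1*fr -3.034 in tool [-0.995 -0.009  0.108]
turn about y so x=-1*fr 0.108 in tool [ 0.995  0.009 -0.108]
```

View pics/s5.png

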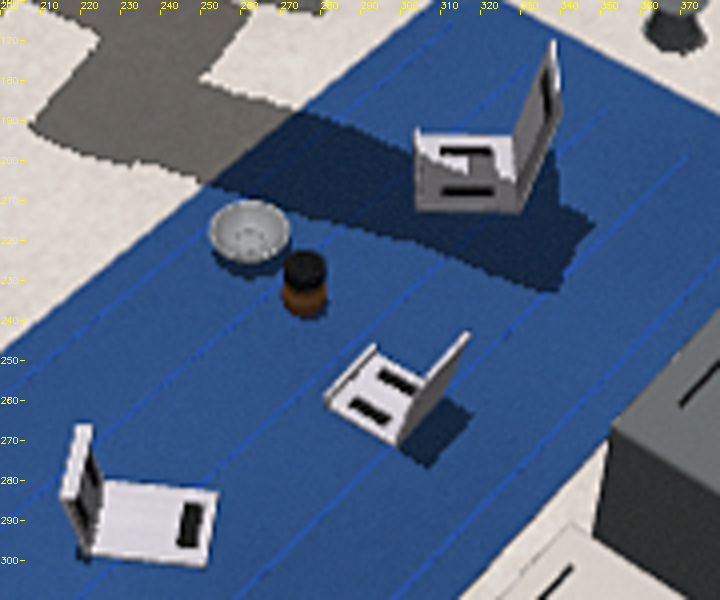

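The large stand is upright with its heel still at about (329,212). On to the small stand. I'll keep the height over the others and descend at the end.

```bash
python3 -m inch '[-24,0,-37,0.01, -49,0,-74,0.02, -73,0,-111,0.03, -98,0,-148,0.04, -122,0,-184,0.05, -146,0,-221,0.06, -171,0,-258,0.07, -195,0,-295,0.09, -220,0,-332,0.1, -244,10,-368,0.11, -244,40,-368,0.11, -244,60,-368,0.11, -244,60,-368,0.11]'; python3 - <<'E'
from h import *
plan(S,.045,.06)
d=snapshot('wrist');cv2.imwrite('pics/w6.png',d['frame'][:,:,::-1])
E
```

```text
time: 8.18
ee_pos: [0.5621, -0.2267, 0.1528]
eef_rot: [-1.517, -0.453, 0.46]
ft_force: [0.5, -0.1, -0.1]
gripper_width: 0.0001
t 8.175 pos [ 0.5621 -0.2267  0.1528] axes x,y,z [[0.835, 0.55, -0.003], [-0.006, 0.003, -1.0], [-0.55, 0.835, 0.006]] j6 -1.0986557278883753
shift mm [ 4.5 81.8 -3.8] f [ 0.48 -0.09 -0.07]
turn about y so x=1*fr 3.139 in tool [-1.001  0.003 -0.003]
turn about y so x=-1*fr -0.003 in tool [ 1.001 -0.003  0.003]
```

View pics/w6.png

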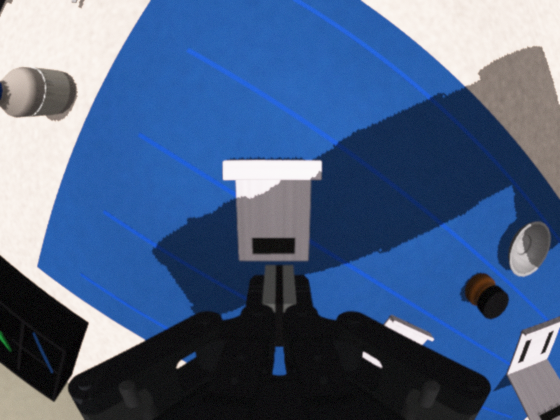

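The lip is level at columns 222–322. Its centre is at 272 against the fingers at 280, about 4 mm to the left, which matches the computed shift.

```bash
python3 -m inch '[2,30,-2,0, 4,60,-4,0, 4,78,-4,0, 4,82,-4,0, 4,82,-4,0, 4,82,-4,0]'; python3 - <<'E'
from h import *
plan(S,.012,.06)
d=snapshot('wrist');cv2.imwrite('pics/w7.png',d['frame'][:,:,::-1])
E
```

```text
time: 8.98
ee_pos: [0.5706, -0.2292, 0.0756]
eef_rot: [-1.524, -0.458, 0.456]
ft_force: [-0.8, -0.0, -0.1]
gripper_width: 0.0001
t 8.975 pos [ 0.5706 -0.2292  0.0756] axes x,y,z [[0.835, 0.551, 0.001], [0.002, -0.001, -1.0], [-0.551, 0.835, -0.002]] j6 -1.0958204595403112
shift mm [-34.4   4.6   3.3] f [-0.81 -0.03 -0.13]
turn about y so x=1*fr 3.139 in tool [-1.001e+00 -1.000e-03 -2.000e-03]
turn about y so x=-1*fr -0.002 in tool [1.001e+00 1.000e-03 2.000e-03]
```

View pics/w7.png

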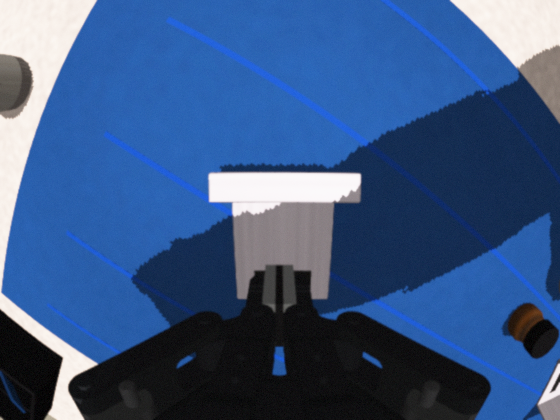

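The lip centre is at column 285 and the fingers at 280, so a +2 mm trim in z. Now the slow push.

```bash
python3 -m inch '[-8,4,1,0, -18,5,2,0, -26,5,2,0, -30,5,2,0, -34,5,2,0, -38,5,2,0, -42,6,2,0, -46,6,2,0, -50,7,2,0, -54,8,2,0, -58,10,2,0, -62,12,2,0, -62,12,2,0]'; python3 - <<'E'
from h import *
plan(S,.012,.06)
d=snapshot('wrist');cv2.imwrite('pics/w8.png',d['frame'][:,:,::-1])
s=snapshot('scene')['frame'];cv2.imwrite('pics/s8.png',crop(s,180,220,110,110,5,''))
E
```

```text
time: 10.65
ee_pos: [0.5164, -0.2614, 0.062]
eef_rot: [-1.522, -0.456, 0.457]
ft_force: [0.6, -0.5, 0.4]
gripper_width: -0.0001
t 10.65 pos [ 0.5164 -0.2614  0.062 ] axes x,y,z [[0.835, 0.55, -0.0], [-0.0, 0.0, -1.0], [-0.55, 0.835, 0.001]] j6 -1.189952803991257
shift mm [28.5 -9.   0.4] f [ 0.63 -0.51  0.4 ]
turn about y so x=1*fr 3.139 in tool [-1.001  0.    -0.003]
turn about y so x=-1*fr -0.003 in tool [ 1.001 -0.     0.003]
```

View pics/w8.png

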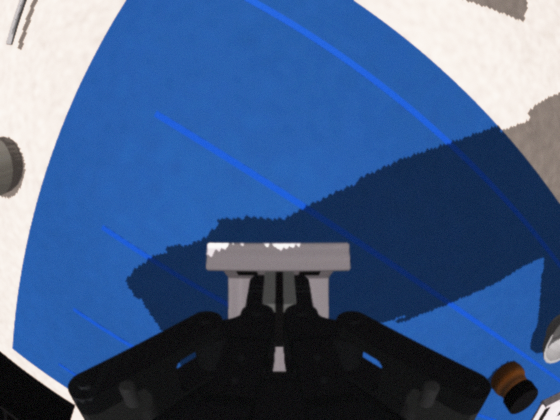

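View pics/s8.png

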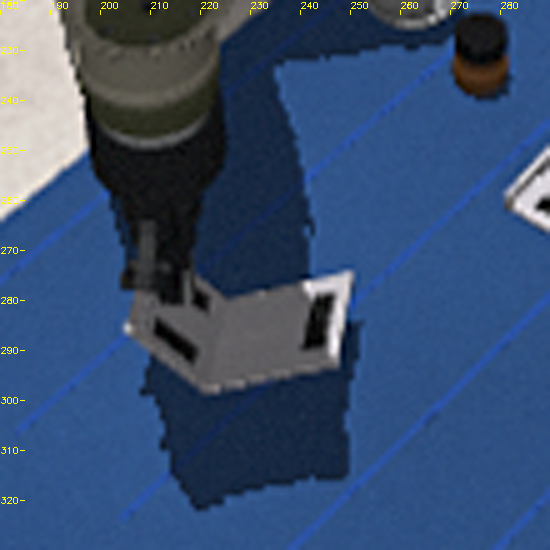

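It is tilted about 25° with the heel at (221,298), unmoved. I'll continue.

```bash
python3 -m inch '[-4,2,0,0, -8,4,0,0, -12,7,0,0, -16,10,0,0, -19,13,0,0, -22,16,0,0, -25,19,0,0, -27,21,0,0, -27,21,0,0]'; python3 - <<'E'
from h import *
plan(S,.012,.06)
s=snapshot('scene')['frame'];cv2.imwrite('pics/s9.png',crop(s,180,220,110,110,5,''))
E
```

```text
time: 11.88
ee_pos: [0.4941, -0.2761, 0.0411]
eef_rot: [-1.522, -0.457, 0.457]
ft_force: [0.6, 0.6, 0.3]
gripper_width: 0.0
t 11.875 pos [ 0.4941 -0.2761  0.0411] axes x,y,z [[0.835, 0.551, -0.0], [-0.0, 0.0, -1.0], [-0.551, 0.835, 0.0]] j6 -1.234471106962864
shift mm [ 55.2 -29.9   0.4] f [0.62 0.64 0.28]
turn about y so x=1*fr 3.139 in tool [-1.001  0.    -0.002]
turn about y so x=-1*fr -0.002 in tool [ 1.001 -0.     0.002]
```

View pics/s9.png

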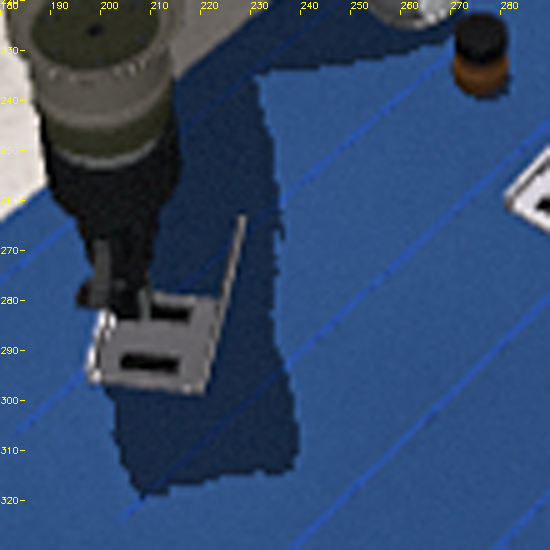

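It's down on its foot too. Lift straight up and check everything.

```bash
python3 -m inch '[0,-20,0,0, 0,-60,0,0, 0,-110,0,0, 0,-160,0,0, 0,-190,0,0, 0,-190,0,0, 0,-190,0,0, 0,-190,0,0]'; python3 - <<'E'
from h import *
s=snapshot('scene');t=snapshot('top')
cv2.imwrite('pics/s10.png',np.vstack([crop(s['frame'],200,160,180,150,4,'')]));cv2.imwrite('pics/t10.png',crop(t['frame'],180,120,200,140,4,''))
E
```

```text
time: 12.92
ee_pos: [0.4936, -0.2756, 0.2296]
eef_rot: [-1.52, -0.455, 0.458]
ft_force: [0.6, -0.1, 0.2]
gripper_width: -0.0001
```

View pics/s10.png

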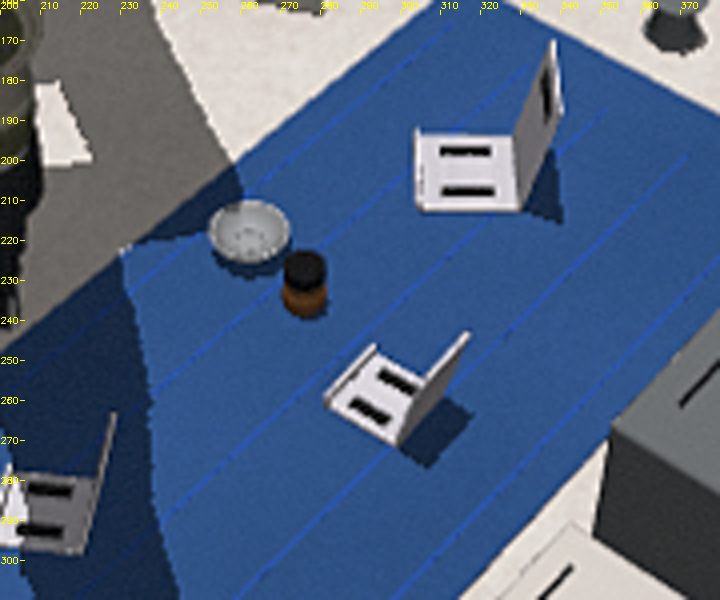

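View pics/t10.png

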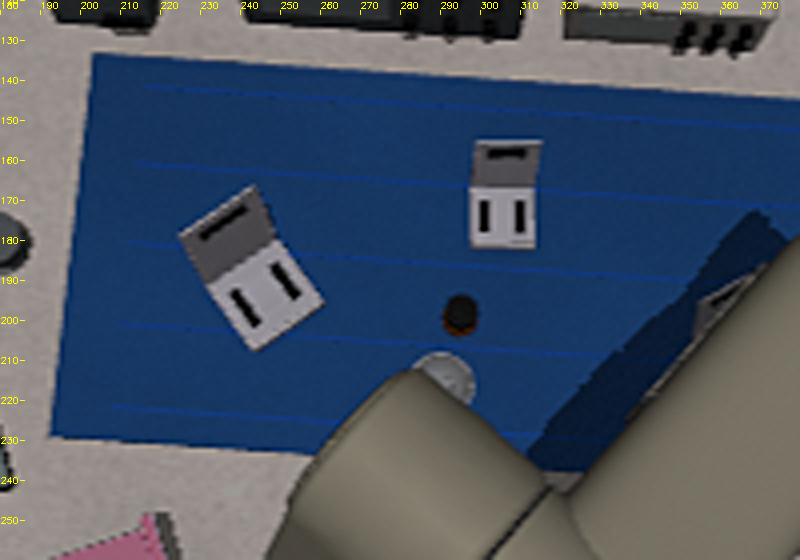

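Both stands are on their feet. The upright stand, jar and dish sit at the same pixels as before, and the robot is clear. Handing in.

```bash
python3 -c "
from workcell import env
print(env.close_job())"
```

```text
the job is handed in; nothing more can be done
None
```

Both fallen stands are back on their feet. I pushed each one over at its lip with the closed fingertips, along the arc about its heel, and each dropped onto its foot by itself. I picked nothing up, and the job was handed in after about 13 s of the 53 s allowed.

**Stands:** In the final pictures both stands sit on their feet with their backs up. Each heel stayed at the same pixels to within 1–2 px.

**Other items:** The upright stand, jar and dish showed no movement. I did not re-measure the spool, phone, screwdriver, bottle or coloured look-alikes at the end, but the arm passed above them without contact.

**Forces:** Every wrist force reading, taken at the end of each move, was about 1 N or less.

**Checks:** The arm partly hid the small stand in the last top view, so its final check rests on the scene camera. The first two-view fix of the small stand's far lip corner disagreed by about 12 mm. I used the plate edges and a height-plane fix instead, and those agreed with the given dimensions.

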